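# Seat a drill chuck in a bench spindle over its drive dogs

## Robot

A 7-joint arm with a two-finger parallel gripper is mounted at the origin on the work surface. World frame = base frame: x ahead of the robot, y to its left, z up, the work surface at z = 0. Lengths are in mm, angles in rad, forces in N, time in s.
With the tool pointing down it reaches from about 425 to 925 mm from the base axis. Payload 6.8 kg.
Tool frame: the origin (TCP) lies between the finger pads; the fingertips stand 25 mm ahead of it and the grasp point (between the pads) lies 6 mm ahead of it; z points along the fingers, y is the line along which they close (so a half turn about z gives the same grasp; the last joint's range is limited). The gripper opens to 88 mm and grips with 3 to 60 N. Pads are 20 mm wide; open, the fingers measure 115 mm over their backs; the gripper's body (75 mm by 178 mm) begins 61 mm behind the grasp point.
Start: joints at [1.231, 0.477, 0.022, 1.555, -0.011, 1.109, -0.083], TCP at [155.075, -656.962, 247.664] pointing down, gripper open.
Joint ranges: [-2.96, 2.96], [-0.34, 2.1], [-1.41, 1.46], [0.24, 2.44], [-1.37, 4.51], [0.17, 1.92], [-2.96, 2.96]. Speed limits (rad/s): [2.39, 2.39, 3.14, 3.14, 3.14, 3.14, 3.14].

## Interface

Orientations are given as a rotation vector (axis times angle).
In Python, from cell import robot gives the robot as it stands. Calls block until the motion is done:
- robot.move_to(position, orientation): joint-space move of the TCP to a pose.
- robot.servo_line(position, ori=None, max_speed=150): straight line of the TCP; ori=None keeps the orientation; max_speed is the mean speed in mm/s.
- robot.move_j(angles): joint-space move.
- robot.set_gripper(opening, strength=None): finger opening in mm; strength is the grip in N (None keeps the last); returns when the fingers have stopped.
- robot.pause(seconds).
- robot.ik(position, orientation): joint angles nearest the present ones, or None.
- robot.observe(): the state.
- robot.capture(name): name is "scene" or "top"; returns a dict with "img" (480x640x3 uint8, red, green, blue), "depth" (480x640 float32, mm along the optical axis (not along the pixel's ray), 0 where there is no reading), "fx", "fy", "cx", "cy" (pixels), "R" (3x3) and "t" (3): a world point X has camera coordinates R X + t. Camera axes: x right, y down, z forward; pixel columns grow to the right and rows downward; lengths in mm; the calibration is good to about 2 mm. A picture is of the moment at which its call begins.
A pose or a line that the arm cannot do raises robot.IKError and nothing moves.
- robot.hand_in(): hands the job in; it is judged then, once.
The state is a dict: "t": time; "joints": joint angles; "joint_velocities": joint speeds; "tau": joint torques, N m; "position": TCP position; "tool_rot": TCP orientation; "wrist_force": force on the tool from outside, world axes, zero at the start; "torque": the same for the moment, N m; "finger_gap": finger opening in mm; "grip_force": force on a finger pad.
Only numpy, scipy, OpenCV 4.12 (cv2) and the standard library are available. Lean on these libraries where they do the work, as an engineer would, in place of code of your own. Each camera call takes 0.05 s, during which the arm holds its last target. There are 200 camera calls.

## Task

Lift the drill chuck out of its wooden stand, set its tapered shank into the spindle of the blue bench head and, turning it gently under a light push, feel for the drive dogs until both slots drop over them and the chuck is fully home, without driving the spindle by half-engaged dogs. Only then turn the spindle clockwise (seen from above) by the chuck until the slots line up with the two red marks on the head, let go, and leave it seated there. Never force it, and leave the other things on the desk where they are.

Things in the scene. Friction and masses are not known exactly. Their poses are not given: they have to be found in the camera images.
- chuck: Steel drill chuck, 0.33 to 0.55 kg, standing shank down in the stand. Origin: centre of the flat underside of its dark drive flange; z up along its axis; x through the two slots. Below the origin: tapered shank, 42 mm long, 27 mm diameter at the flange, 15 mm at the tip. Flange: z 0 to 12 mm, 60 mm diameter. Above it a smooth round body, 48 mm diameter, z 15 to 58 mm, then a nose with jaws up to z 85 mm.
- grip (a point): Middle of the chuck's round body, on its axis, 40 mm above the chuck's origin: the height to grip at, with fingers from above at any angle, firmly (about 60 N) so that it does not slip when it drives the spindle. Axes as chuck.
- slot (a point): One of the two drive slots in the flange, at its underside, 24.5 mm from the axis along the chuck's +x; the other is opposite (-x), so a half turn gives the same fit. Each slot is 11 mm wide, cut through the 12 mm flange, open outward, and reaches in to 18.5 mm from the axis. Axes as chuck.
- stand: Fixed pale wooden block, 90 x 90 x 55 mm high, with a 35 mm hole through it in which the shank hangs loosely; the chuck's flange rests on its top. Origin: centre of the underside.
- head: Fixed blue bench head, 104 x 104 x 70 mm, with a grey motor (80 mm diameter, up to 84 mm high) on its +x side reaching 184 mm out. Origin: centre of the underside, on the spindle axis; z up. Its steel spindle turns about the vertical axis, its drag (0.9 N m) holding it still until driven. Contact force between chuck and head: 4 to 12 N is a right push; over 32 N before the chuck is home (a hard push, a knock, or driving half-engaged dogs) or over 80 N at any time spoils it.
- nose (a point): Centre of the spindle's flat nose face, 75 mm above the desk, at the mouth of its tapered socket (29 mm wide, narrowing to 17 mm). Axes as head (not turning with the spindle). Fully home, the chuck's origin is here; with the flange riding on the dogs it is 7 mm higher. Two brass dogs stand opposite each other on the face, 8 mm wide, 20 to 29 mm from the axis, 7 mm high: come onto them at 10 mm/s or less.
- mark (a point): One of two red marks on top of the head, on its -x axis, 43.5 mm from the spindle centre; the other is opposite. The line of the dogs starts 17 to 66 degrees counterclockwise (from above) of the line of the marks: not measured, only seen or felt. A stop ends the clockwise turn with the dogs in line with the marks; the dogs have about 3.5 degrees of play in the slots either way.
- faucet: Bystander: chrome faucet head, 50 mm wide, 55 mm high, lever 75 mm long. Origin: centre of the underside.
- vial: Bystander: yellow level vial housing, 24 x 80 x 22 mm. Origin: centre of the underside.
- bearing: Bystander: steel bearing ring, 60 mm across, 14 mm high. Origin: centre of the underside.
- tractor_knob: Bystander: green knob, 52 mm across, 49 mm high. Origin: centre of the underside.
- spanner: Bystander: steel spanner lying flat along its x axis. Origin: its middle, underside.
Not all that is in view belongs to the job. What is shaped like the stand but turquoise is not meant.

How it is judged:
By the outcome, as a careful person would: the job done as asked, in the order asked, and still so for the second after the job is handed in, with the robot touching nothing.
It also fails if it takes over 58 s, if anything falls off the work surface, if the arm or the gripper's body presses on something with over 40 N, if the wrist force passes 120 N, or if a joint passes its speed limit or range.

## Working session

There is one attempt and no reset: what is moved stays moved. The work goes in short steps, each a Python script; the robot and the scene stay as the last script left them, time stands still between calls to the robot, and variables do not carry over. Pictures are saved under pics/ and viewed, at most 10 in all, crops included, and the job is handed in when it is done.

```bash
ls; mkdir -p pics; python3 - <<'E'
from cell import robot
import cv2,numpy as np,pickle
for n in("scene","top"):
    c=robot.capture(n); pickle.dump(c,open(n+'.pkl','wb'))
    cv2.imwrite(f'pics/{n}0.png',c["img"][:,:,::-1])
    print(n,c["fx"],c["cx"],c["cy"],c["R"],c["t"])
s=robot.observe();print(s)
E
```

```text
pics
scene 548.2076931469252 313.0204594218234 247.19690049416457 [[-0.71177205  0.70215903 -0.01879478]
 [ 0.45479976  0.44030483 -0.77413748]
 [-0.53529219 -0.55955729 -0.63273843]] [ 387.32907525 -194.8587283  1517.42797474]
top 531.8501839266412 319.3605215641391 241.16036696809243 [[-1.90521255e-02 -9.99806948e-01 -4.80443588e-03]
 [-9.80341378e-01  1.96246327e-02 -1.96330480e-01]
 [ 1.96386863e-01  9.69474345e-04 -9.80526012e-01]] [  18.58074197  576.75835449 1101.70219372]
{'t': 0.1, 'joints': array([ 1.23086524,  0.47770123,  0.02233802,  1.55629128, -0.01152591,
        1.10927325, -0.08310411]), 'joint_velocities': array([-0.00105922, -0.00178246,  0.00116423, -0.00300083,  0.00093563,
        0.00183581,  0.00066974]), 'tau': array([ 3.95601819e-03, -5.84097147e+01,  1.53989151e+00, -2.73315024e+01,
       -5.42498112e-02,  1.31036877e-02,  5.21209188e-05]), 'position': array([ 154.98490492, -656.4850985 ,  246.81555423]), 'tool_rot': array([-3.11899601e+00, -3.63182523e-01,  4.13326318e-04]), 'wrist_force': array([ 0.76958926,  0.29868751, -0.36886342]), 'torque': array([ 0.02491222, -0.00337737, -0.00882755]), 'grip_force': 0.0, 'finger_gap': 88.1840113411559}
```

View pics/scene0.png

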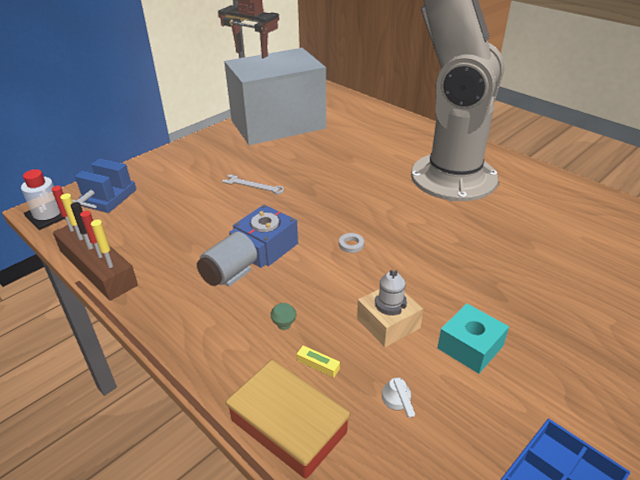

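View pics/top0.png

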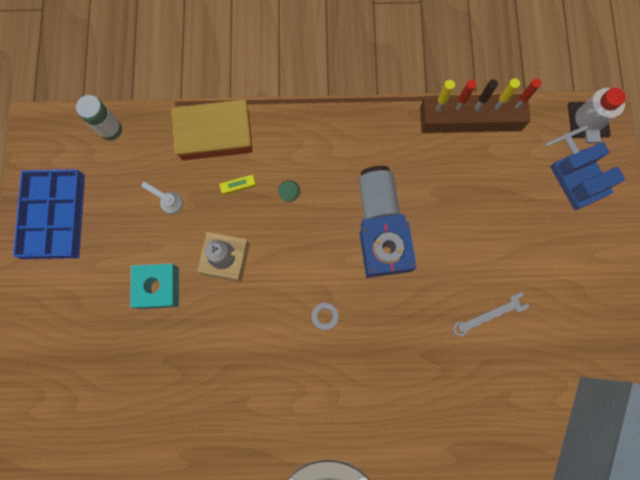

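The top view shows these candidates:
- Chuck on the pale stand at (220,252).
- Turquoise block, the decoy, at (152,286).
- Blue bench head with a grey motor at (388,246).
- Blue vise-like block at (588,178), which is not the head.
- Bearing at (325,316) and knob at (289,190), both bystanders.

By the description, I choose the pale stand and the head with the motor, and will check both in a close crop.

```bash
cat > h.py <<'E'
import numpy as np,cv2,pickle
def px2w(c,u,v,z):
    "pixel -> world on plane z"
    d=c["R"].T@np.array([(u-c["cx"])/c["fx"],(v-c["cy"])/c["fy"],1.]); o=-c["R"].T@c["t"]
    return o+d*(z-o[2])/d[2]
def cloud(c):
    v,u=np.mgrid[:480,:640]; d=c["depth"]
    P=np.stack([(u-c["cx"])/c["fx"]*d,(v-c["cy"])/c["fy"]*d,d],-1)-c["t"]
    W=P@c["R"]; W[d==0]=np.nan; return W
def crop(c,u,v,hw,hh,W,H):
    return cv2.resize(c["img"][v-hh:v+hh,u-hw:u+hw,::-1],(W,H),interpolation=cv2.INTER_CUBIC)
E
python3 - <<'E'
from h import *
t=pickle.load(open('top.pkl','rb'));s=pickle.load(open('scene.pkl','rb'))
a=np.hstack([crop(t,222,252,40,30,400,300),crop(t,388,246,40,30,400,300)])
b=np.hstack([crop(s,390,305,44,33,400,300),crop(s,264,230,44,33,400,300)])
cv2.imwrite('pics/c1.png',np.vstack([a,b]))
for n,c,boxs in(("top",t,[(190,225,255,285),(350,160,420,285)]),("scene",s,[(350,262,425,345),(190,200,300,285)])):
    W=cloud(c)
    for (x0,y0,x1,y1),lv in zip(boxs,[(50,60),(66,73)]):
        P=W[y0:y1,x0:x1].reshape(-1,3);print(n,'zmax',np.nanmax(P[:,2]),np.nanmin(P[:,2]))
        m=(P[:,2]>lv[0])&(P[:,2]<lv[1])
        r=cv2.minAreaRect(P[m,:2].astype(np.float32));print('level',lv,m.sum(),r)
        for l in [(58,69),(71,76.5),(76.5,82),(74,108),(118,142)]:
            q=P[(P[:,2]>l[0])&(P[:,2]<l[1])]
            if len(q)>5: print(l,len(q),q.min(0).round(),q.max(0).round(),cv2.minEnclosingCircle(q[:,:2].astype(np.float32)))
E
```

```text
top zmax 143.3056757320494 -9.19690001836515
level (50, 60) 1007 ((550.0966186523438, 219.99664306640625), (91.24504089355469, 90.63617706298828), 77.77205657958984)
(58, 69) 194 [498. 167.  58.] [597. 270.  69.] ((549.6414184570312, 217.0497283935547), 58.6375617980957)
(71, 76.5) 10 [520. 199.  72.] [561. 235.  74.] ((543.1567993164062, 214.9586181640625), 23.506038665771484)
(76.5, 82) 18 [527. 198.  77.] [566. 225.  82.] ((546.4332275390625, 213.52252197265625), 22.28731918334961)
(74, 108) 79 [526. 197.  74.] [566. 236. 108.] ((548.68701171875, 219.30673217773438), 24.09169578552246)
(118, 142) 293 [529. 200. 118.] [572. 242. 141.] ((550.4436645507812, 220.99488830566406), 22.271265029907227)
top zmax 88.3569348081862 -9.075712717003766
level (66, 73) 1830 ((623.9910888671875, -133.43817138671875), (236.7803497314453, 104.6698989868164), 6.72707986831665)
(58, 69) 1296 [ 502. -199.   58.] [744. -84.  69.] ((619.8827514648438, -134.6942596435547), 124.5572280883789)
(71, 76.5) 1128 [ 503. -197.   71.] [741. -85.  76.] ((620.008056640625, -137.2243194580078), 121.95191955566406)
(
[... 849 characters left out ...]
 [573. 242. 141.] ((552.9364624023438, 223.51356506347656), 21.700820922851562)
scene zmax 86.35342295629773 -6.6673142944231545
level (66, 73) 1249 ((622.6995849609375, -134.13375854492188), (240.18270874023438, 110.85014343261719), 5.728953838348389)
(58, 69) 1028 [ 500. -197.   58.] [745. -82.  69.] ((620.4579467773438, -128.00267028808594), 124.8821792602539)
(71, 76.5) 663 [ 505. -194.   71.] [742. -84.  76.] ((621.7573852539062, -132.47120666503906), 121.08076477050781)
(76.5, 82) 438 [ 545. -167.   77.] [740. -97.  82.] ((643.21142578125, -141.6953582763672), 99.23233795166016)
(74, 108) 916 [ 526. -181.   74.] [741. -87.  86.] ((633.42578125, -125.37147521972656), 107.50228118896484)
```

View pics/c1.png

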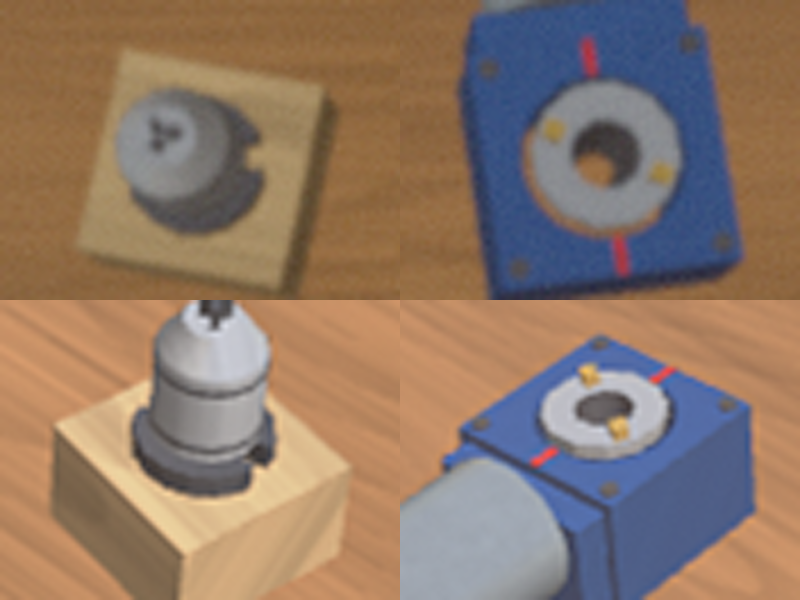

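The crop confirms the chuck on the pale stand, with one flange slot at tile (252,158). The head's spindle is at tile (606,157). Its dogs are at (554,130) and (660,173), and the red marks at (590,57) and (622,256).

```bash
python3 - <<'E'
from h import *
from cell import robot
from scipy.spatial.transform import Rotation as Ro
t=pickle.load(open('top.pkl','rb'));s=pickle.load(open('scene.pkl','rb'))
T=lambda X,Y,x0,y0,z,c=t,k=5: px2w(c,x0+(X+.5)/k-.5,y0+(Y+.5)/k-.5,z)[:2].round(1)
A=lambda d: np.degrees(np.arctan2(d[1],d[0])).round(1)
sp=T(206,157,348,216,75);m1,m2=T(190,57,348,216,70),T(222,256,348,216,70)
d1,d2=T(154,130,348,216,82),T(260,173,348,216,82)
print('spindle',sp,'marks mid',(m1+m2)/2,A(m1-m2),'dogs',(d1+d2)/2,A(d1-d2))
k=400/88
T2=lambda X,Y,z:T(X,Y,264-44,230-33,z,s,k)
sp=T2(205,412-300,75);m1,m2=T2(143,157,70),T2(265,75,70);d1,d2=T2(219,129,82),T2(189,75,82)
print('scene spindle',sp,(m1+m2)/2,A(m1-m2),(d1+d2)/2,A(d1-d2))
print('slot top',T(252,158,182,222,67)); 
T3=lambda X,Y,z:T(X,Y,390-44,305-33,z,s,k)
print('slot scene',T3(260,457-300,61),T3(260,450-300,67),'flange bottom c',T3(203,450-300,67))
o=robot.observe()
for yaw in range(-180,181,30):
  for n,p in (('ch',(551,222,160)),('hd',(572,-131,110))):
    q=robot.ik(p,(Ro.from_euler('z',yaw,degrees=True)*Ro.from_euler('x',180,degrees=True)).as_rotvec())
    print(yaw,n,None if q is None else np.round(q,2))
E
```

```text
spindle [ 557.7 -141. ] marks mid [ 559.2 -141.6] 6.4 dogs [ 558.85 -140.5 ] 66.2
scene spindle [ 560.2 -138.3] [ 557.7 -141.6] 5.3 [ 560.75 -137.8 ] 67.0
slot top [552.4 195.8]
slot scene [543.  245.6] [544.8 246.3] flange bottom c [561.5 229.3]
-180 ch [ 0.33  0.76 -1.2   1.78  0.78  1.16  0.45]
-180 hd [ 0.63  0.59 -0.69  1.85  0.48  0.87  1.28]
-150 ch [ 0.22  0.64 -0.99  1.79  0.62  1.05  1.1 ]
-150 hd [ 0.93  0.84 -1.19  1.83  0.88  1.12  1.51]
-120 ch [ 0.32  0.76 -1.19  1.78  0.77  1.16  1.51]
-120 hd [ 0.93  0.84 -1.19  1.83  0.88  1.12  2.04]
-90 ch [ 0.32  0.76 -1.19  1.78  0.77  1.16  2.03]
-90 hd [ 0.04  0.5   0.1   1.89 -0.07  0.76 -2.96]
-60 ch [-1.21  0.69  1.06  1.88 -0.72  1.01 -2.45]
-60 hd [ 0.13  0.5  -0.01  1.88  0.01  0.76 -2.51]
-30 ch [ 0.06  0.55 -0.74  1.8   0.44  0.97 -2.95]
-30 hd [ 0.21  0.5  -0.12  1.88  0.09  0.77 -2.05]
0 ch [ 0.12  0.58 -0.82  1.79  0.5   0.99 -2.48]
0 hd [ 0.3   0.51 -0.24  1.87  0.16  0.78 -1.59]
30 ch [ 0.1   0.57 -0.79  1.79  0.48  0.98 -1.94]
30 hd [ 0.38  0.52 -0.34  1.87  0.24  0.79 -1.13]
60 ch [ 0.26  0.68 -1.05  1.79  0.66  1.08 -1.56]
60 hd [ 0.47  0.54 -0.46  1.86  0.32  0.81 -0.68]
90 ch [ 0.29  0.71 -1.12  1.78  0.72  1.12 -1.07]
90 hd [ 0.53  0.56 -0.54  1.86  0.37  0.83 -0.2 ]
120 ch [ 0.31  0.74 -1.16  1.78  0.74  1.14 -0.57]
120 hd [ 0.59  0.58 -0.62  1.85  0.43  0.85  0.27]
150 ch [ 0.32  0.76 -1.19  1.78  0.77  1.15 -0.06]
150 hd [ 0.63  0.59 -0.68  1.85  0.48  0.87  0.76]
180 ch [ 0.33  0.76 -1.2   1.78  0.78  1.16  0.45]
180 hd [ 0.63  0.59 -0.69  1.85  0.48  0.87  1.28]
```

```bash
cat >> h.py <<'E'
from cell import robot
from scipy.spatial.transform import Rotation as Ro
def yaw(a): return (Ro.from_euler('z',a,degrees=True)*Ro.from_euler('x',180,degrees=True)).as_rotvec()
def st(tag=''):
    o=robot.observe(); r=Ro.from_rotvec(o["tool_rot"])*Ro.from_euler('x',180,degrees=True)
    print(tag,'t%.1f'%o["t"],'p',o["position"].round(1),'yaw %.1f'%r.as_euler('zyx',degrees=True)[0],'F',o["wrist_force"].round(1),'T',o["torque"].round(2),'gap %.1f grip %.0f'%(o["finger_gap"],o["grip_force"]),'q7 %.2f'%o["joints"][6]); return o
E
python3 - <<'E'
from h import *
x,y=551.5,222
robot.move_to((x,y,200),yaw(60)); st('above')
robot.servo_line((x,y,103)); st('down')
robot.set_gripper(46,8); st('g1')
robot.set_gripper(75); robot.servo_line((x,y,103),yaw(150),max_speed=100); st('rot')
robot.set_gripper(46,60); o=st('g2')
robot.servo_line((x,y,110),max_speed=30); st('l1')
robot.servo_line((x,y,210)); robot.pause(.3);st('lift')
for n in("scene","top"): pickle.dump(robot.capture(n),open(n+'1.pkl','wb'))
t=pickle.load(open('top1.pkl','rb'));s=pickle.load(open('scene1.pkl','rb'))
def pr(c,X):
    q=c["R"]@np.array(X,float)+c["t"];return int(q[0]/q[2]*c["fx"]+c["cx"]),int(q[1]/q[2]*c["fy"]+c["cy"])
cv2.imwrite('pics/c2.png',np.hstack([crop(t,*pr(t,(x,y,165)),40,50,400,500),crop(s,*pr(s,(x,y,165)),40,50,400,500)])); print(pr(t,(x,y,165)),pr(s,(x,y,165)))
E
```

```text
above t3.5 p [551.9 221.2 199.9] yaw 59.9 F [-0.   0.3  0.7] T [-0.09 -0.02 -0.01] gap 88.0 grip 0 q7 -1.49
down t4.3 p [551.9 222.5 103.7] yaw 60.0 F [ 0.  -0.1 -0.3] T [-0.05 -0.06 -0.05] gap 88.1 grip 0 q7 -1.58
g1 t5.0 p [551.6 221.9 103.1] yaw 60.0 F [-0.6  0.2  1.2] T [-0.12 -0.11  0.03] gap 47.6 grip 8 q7 -1.58
rot t7.3 p [551.5 222.  103. ] yaw 150.0 F [-0.3 -0.2  0.9] T [ 0.02 -0.12  0.01] gap 74.8 grip 0 q7 -0.18
g2 t7.9 p [551.2 221.5 103. ] yaw 150.0 F [-1.1 -2.8  3.2] T [-0.65  0.28  0.04] gap 47.4 grip 50 q7 -0.18
l1 t8.3 p [551.6 222.1 110. ] yaw 150.0 F [ 0.2 -0.1 -4.4] T [ 0.01 -0.12 -0.03] gap 47.2 grip 50 q7 -0.17
lift t9.4 p [551.3 221.9 209.3] yaw 150.0 F [-0.6  0.4 -4.5] T [ 0.02 -0.12 -0.03] gap 47.2 grip 50 q7 -0.08
(210, 245) (394, 261)
```

View pics/c2.png

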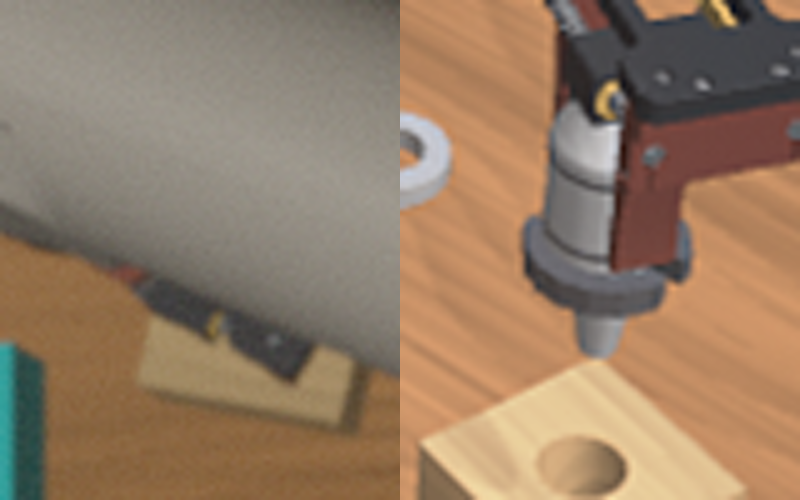

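The chuck is held upright and clear of the stand. One slot shows at tile (672,263). Next I carry it over and make a guarded descent.

```bash
python3 - <<'E'
from h import *
x,y=558.5,-140.7; Y=132
robot.servo_line((551.5,222,212),yaw(Y),max_speed=150)
robot.servo_line((x,y,205),max_speed=180); robot.pause(.3)
b=np.mean([robot.observe()["wrist_force"] for _ in range(5)],0); st('over')
np.save('base.npy',b)
z=205
for zt in (185,170,160,155,150,146,143,141,139,138,137,136,135,134):
    v=40 if zt>160 else 12
    robot.servo_line((x,y,zt),max_speed=v); f=robot.observe()["wrist_force"]-b
    print(zt,f.round(1),round(robot.observe()["t"],1))
    if np.linalg.norm(f)>8: break
    x+=np.clip(.15*f[0],-.6,.6)*(abs(f[0])>1.5); y+=np.clip(.15*f[1],-.6,.6)*(abs(f[1])>1.5)
st('end');print(x,y)
E
```

```text
over t12.4 p [ 558.5 -140.5  205. ] yaw 132.0 F [ 0.2 -0.7 -4.2] T [-0.03 -0.13  0.04] gap 47.4 grip 50 q7 0.24
185 [-0.2 -0.6 -0.3] 13.1
170 [ 0.1  0.9 -0.6] 13.6
160 [ 0.1  0.1 -0.7] 14.6
155 [0.7 1.4 0.1] 15.2
150 [ 0.1 -0.3  0.4] 15.7
146 [-0.5  0.4  0.3] 16.2
143 [-0.3  0.6 -1. ] 16.6
141 [ 0.1  1.1 -0.2] 16.9
139 [-0.5  0.4  0.4] 17.2
138 [-0.1  1.7  0. ] 17.5
137 [ 0.4 -0.3 -0. ] 17.7
136 [ 0.3 -0.1 -0.5] 18.0
135 [-0.9  0.9 -0.2] 18.2
134 [0.1 1.5 0.7] 18.5
end t18.5 p [ 558.5 -140.5  133.9] yaw 132.0 F [ 0.3  0.7 -3.5] T [-0.03 -0.11  0.  ] gap 47.1 grip 50 q7 0.18
558.5 -140.43857179691818
```

```bash
cat >> h.py <<'E'
b=np.load('base.npy')
def F(): return np.mean([robot.observe()["wrist_force"] for _ in range(8)],0)-b
E
python3 - <<'E'
from h import *
x,y=558.5,-140.4; z=134; Y=132
while z>122:
    z-=.5; robot.servo_line((x,y,z),max_speed=8); f=F(); o=robot.observe()
    print(z,f.round(1),o["position"].round(2),o["torque"].round(2),round(o["t"],1))
    if f[2]>4 or np.hypot(*f[:2])>6: break
E
```

```text
133.5 [-0.8  0.9  0.4] [ 558.49 -140.38  133.47] [-0.05 -0.18  0.02] 18.7
133.0 [ 0.   0.9 -0.7] [ 558.51 -140.42  133.  ] [-0.01 -0.16 -0.01] 19.0
132.5 [0.7 0.9 0.7] [ 558.49 -140.39  132.47] [ 0.   -0.13 -0.02] 19.2
132.0 [-1.1  1.3  0.1] [ 558.47 -140.39  131.96] [-0.02 -0.09 -0.02] 19.5
131.5 [-0.6  1.  -0.4] [ 558.5  -140.4   131.47] [-0.02 -0.15  0.01] 19.7
131.0 [-1.   0.9 -0.7] [ 558.47 -140.4   130.97] [-0.01 -0.14  0.01] 20.0
130.5 [-1.3  0.9  0.2] [ 558.46 -140.42  130.45] [-0.01 -0.08 -0.04] 20.2
130.0 [-0.1  0.1  0.8] [ 558.52 -140.41  130.  ] [ 0.02 -0.06  0.05] 20.5
129.5 [-1.6 -0.   4.5] [ 558.56 -140.35  129.87] [-0.19  0.33 -0.  ] 20.7
```

It's riding on the dogs at TCP z≈130, as predicted. Next I turn clockwise in 2° steps under a light push.

```bash
python3 - <<'E'
from h import *
x,y=558.5,-140.4; z=129.3; Y=132
while Y>100:
    robot.servo_line((x,y,z),yaw(Y),max_speed=8); f=F(); o=robot.observe(); p=o["position"]
    print(Y,z,f.round(1),p.round(2),o["torque"].round(2),round(o["t"],1))
    if p[2]<129.55 and f[2]<3:
        # dropping? lower without turning
        z2=z-.7; robot.servo_line((x,y,z2),max_speed=8); f=F(); p=robot.observe()["position"]; print('  try',z2,f.round(1),p.round(2))
        if p[2]<129.0 : break
        z=z2 if f[2]<6 else z
    elif f[2]>10: z+=.3
    elif f[2]<4.5: z-=.2
    if abs(f[0])>8 or abs(f[1])>8: print('side');break
    Y-=2
st('end');print('Y',Y,z)
E
```

```text
132 129.3 [-3.1  0.   9.6] [ 558.61 -140.38  129.81] [-0.19  0.64  0.06] 21.0
130 129.3 [-1.7  1.3 10.1] [ 558.97 -140.25  129.75] [-0.11  0.32 -0.11] 21.2
128 129.60000000000002 [0.2 0.3 6.9] [ 558.96 -140.24  129.74] [ 0.08 -0.1  -0.02] 21.5
126 129.60000000000002 [1.1 1.4 5. ] [ 558.84 -140.23  129.61] [ 0.22 -0.39 -0.02] 21.7
124 129.60000000000002 [-0.6  2.7  6. ] [ 558.36 -139.96  129.54] [0.52 0.01 0.  ] 22.0
122 129.60000000000002 [-1.9  3.1  4.1] [ 558.18 -140.11  129.36] [0.65 0.17 0.1 ] 22.2
120 129.40000000000003 [ 0.1  0.6 -0.4] [ 557.99 -141.33  128.66] [ 0.02 -0.08 -0.07] 22.5
  try 128.70000000000005 [-0.2  0.9 -0. ] [ 558.31 -140.65  128.39]
end t22.7 p [ 558.3 -140.6  128.4] yaw 120.0 F [-0.   0.1 -4.3] T [-0.01 -0.14 -0.  ] gap 47.3 grip 50 q7 -0.02
Y 120 129.40000000000003
```

```bash
python3 - <<'E'
from h import *
x,y=558.5,-140.5; z=128.5
while z>121.5:
    z-=.5; robot.servo_line((x,y,z),max_speed=8); f=F(); o=robot.observe()
    print(z,f.round(1),o["position"].round(2),o["torque"].round(2),round(o["t"],1))
    if f[2]>6 or np.hypot(*f[:2])>8: break
    if z<127: x+=np.clip(.05*f[0],-.3,.3)*(abs(f[0])>1.5); y+=np.clip(.05*f[1],-.3,.3)*(abs(f[1])>1.5)
print(x,y,z)
E
```

```text
128.0 [-0.7  1.2 -0.6] [ 558.45 -140.55  127.92] [-0.05 -0.11 -0.  ] 23.0
127.5 [-0.7  1.6  0.2] [ 558.46 -140.52  127.46] [-0.01 -0.15 -0.05] 23.2
127.0 [-0.6  0.5  0.1] [ 558.48 -140.52  126.97] [ 0.01 -0.1   0.01] 23.5
126.5 [-0.2  1.3  0.6] [ 558.5  -140.5   126.47] [-0.06 -0.16 -0.01] 23.7
126.0 [-0.8  0.3 -0.3] [ 558.47 -140.53  125.96] [ 0.02 -0.11  0.01] 24.0
125.5 [ 0.1  1.  -0.2] [ 558.46 -140.49  125.44] [-0.02 -0.18  0.03] 24.2
125.0 [ 0.9  0.6 -0.7] [ 558.46 -140.53  124.94] [ 0.01 -0.13 -0.03] 24.5
124.5 [-0.6  0.7  0.7] [ 558.51 -140.52  124.48] [-0.   -0.13  0.  ] 24.7
124.0 [ 0.3  1.1 -0.9] [ 558.46 -140.49  123.95] [ 0.01 -0.11 -0.04] 25.0
123.5 [-1.3  1.1  0.5] [ 558.45 -140.52  123.44] [-0.07 -0.06 -0.06] 25.2
123.0 [-0.5  0.4  0.3] [ 558.51 -140.49  123.  ] [-0.02 -0.13 -0.  ] 25.5
122.5 [-2.1 -0.1  6.8] [ 558.56 -140.42  122.95] [-0.16  0.54  0.  ] 25.7
558.5 -140.5 122.5
```

It's fully home: z fell exactly 7 mm, to 123. Next I drive the spindle clockwise, watching the torque.

```bash
python3 - <<'E'
from h import *
x,y=558.5,-140.5; z=122.6; Y=120
R=[]
while Y>46:
    Y-= (2 if Y>112 else 4) if Y>68 else 1.5
    robot.servo_line((x,y,z),yaw(Y),max_speed=30); f=F(); o=robot.observe()
    tz=np.mean([robot.observe()["torque"][2] for _ in range(8)])
    r=(Ro.from_rotvec(o["tool_rot"])*Ro.from_euler('x',180,degrees=True)).as_euler('zyx',degrees=True)[0]
    print(Y,'act %.1f'%r,f.round(1),o["position"].round(2),'Tz %.2f'%tz,round(o["t"],1))
    if abs(tz)>1.25 or np.linalg.norm(f)>25: break
E
```

```text
118 act 118.0 [-0.3 -0.8  4.7] [ 559.08 -140.62  122.96] Tz 0.02 26.0
116 act 116.1 [ 2.3 -1.6  4.8] [ 559.31 -140.69  122.96] Tz 0.52 26.2
114 act 114.1 [ 4.4 -0.6  5.2] [ 559.33 -140.67  122.99] Tz 0.61 26.5
112 act 112.0 [ 4.  -1.6  5. ] [ 559.37 -140.67  123.  ] Tz 0.61 26.7
108 act 108.0 [ 5.3 -0.8  4.7] [ 559.43 -140.68  122.98] Tz 0.42 27.0
104 act 104.0 [ 4.8 -1.4  5.1] [ 559.51 -140.74  122.99] Tz 0.40 27.2
100 act 100.0 [ 5.2 -1.1  4.2] [ 559.58 -140.79  123.02] Tz 0.41 27.5
96 act 96.0 [ 5.2 -1.7  4. ] [ 559.65 -140.86  123.  ] Tz 0.39 27.7
92 act 92.0 [ 6.5 -2.3  3.7] [ 559.73 -140.89  123.01] Tz 0.40 28.0
88 act 88.0 [ 5.6 -2.   4.5] [ 559.77 -140.95  122.99] Tz 0.36 28.2
84 act 84.0 [ 6.  -2.7  3.7] [ 559.85 -140.99  123.02] Tz 0.41 28.5
80 act 80.0 [ 5.3 -1.3  2.9] [ 559.89 -141.06  123.01] Tz 0.40 28.7
76 act 76.0 [ 4.8 -2.3  3.3] [ 559.94 -141.16  123.02] Tz 0.42 29.0
72 act 72.0 [ 6.2 -3.2  3.3] [ 559.97 -141.25  123.04] Tz 0.41 29.2
68 act 68.0 [ 6.2 -3.4  3.3] [ 560.   -141.31  123.02] Tz 0.42 29.5
66.5 act 66.5 [ 5.9 -3.6  3.3] [ 560.02 -141.36  123.04] Tz 0.69 29.7
65.0 act 65.0 [ 6.8 -3.3  2.4] [ 560.01 -141.38  123.03] Tz 0.68 30.0
63.5 act 63.5 [ 5.5 -3.3  3.6] [ 560.02 -141.41  123.02] Tz 0.70 30.2
62.0 act 62.0 [ 6.2 -4.2  3.2] [ 560.04 -141.45  123.03] Tz 0.68 30.5
60.5 act 60.5 [ 5.6 -3.4  3.2] [ 560.05 -141.46  123.01] Tz 0.65 30.7
59.0 act 59.0 [ 5.7 -2.2  2.8] [ 560.08 -141.5   123.03] Tz 0.65 31.0
57.5 act 57.5 [ 6.3 -3.5  4.4] [ 560.07 -141.53  123.03] Tz 0.68 31.2
56.0 act 56.0 [ 6.7 -3.1  2.8] [ 560.08 -141.57  123.01] Tz 0.74 31.5
54.5 act 54.6 [ 6.7 -3.2  2.5] [ 560.24 -141.27  123.04] Tz 1.25 31.7
53.0 act 53.2 [ 7.  -2.3  1.9] [ 560.54 -140.84  123.09] Tz 1.47 32.0
```

The stop is felt at yaw ≈55, after a turn of about 62°, as the images predicted. Next I back off within the dogs' play, unload, release and look.

```bash
python3 - <<'E'
from h import *
x,y=558.5,-140.5
for Y in (55,56.5,58):
    robot.servo_line((x,y,122.8),yaw(Y),max_speed=10); print(F().round(1)); o=st(Y)
x,y=o["position"][:2]
robot.servo_line((x,y,123),max_speed=10); print(F().round(1))
robot.set_gripper(88); st('open')
robot.servo_line((x,y,215),max_speed=100)
q=robot.observe()["joints"]; q[0]+=.6; robot.move_j(q); st('away')
for n in("scene","top"): pickle.dump(robot.capture(n),open(n+'2.pkl','wb'))
t=pickle.load(open('top2.pkl','rb'));s=pickle.load(open('scene2.pkl','rb'))
cv2.imwrite('pics/c3.png',np.hstack([crop(t,388,246,32,40,400,500),crop(s,264,222,32,40,400,500)]))
E
```

```text
[ 4.2 -1.9  4.3]
55 t32.2 p [ 559.5 -140.9  123.1] yaw 55.0 F [ 4.4 -2.7  0.1] T [-0.61 -1.06  0.11] gap 47.6 grip 52 q7 -1.02
[ 2.4 -0.6  5.5]
56.5 t32.5 p [ 558.8 -140.5  123. ] yaw 56.4 F [ 2.6 -1.4  1.3] T [-0.33 -0.73 -0.01] gap 47.2 grip 52 q7 -1.00
[ 1.4 -0.6  7.1]
58 t32.7 p [ 558.6 -140.2  123. ] yaw 58.0 F [ 1.6 -1.4  2.9] T [ 0.   -0.58 -0.04] gap 47.1 grip 52 q7 -0.98
[ 1.3 -0.2  5.6]
open t33.8 p [ 558.6 -140.2  123. ] yaw 58.0 F [ 0.8 -0.4 -0.4] T [-0.04 -0.06 -0.01] gap 87.7 grip 0 q7 -0.98
away t36.1 p [ 382.8 -429.5  214.5] yaw 23.8 F [ 0.3  0.5 -0.3] T [-0.03 -0.01 -0.03] gap 87.6 grip 0 q7 -0.89
```

View pics/c3.png

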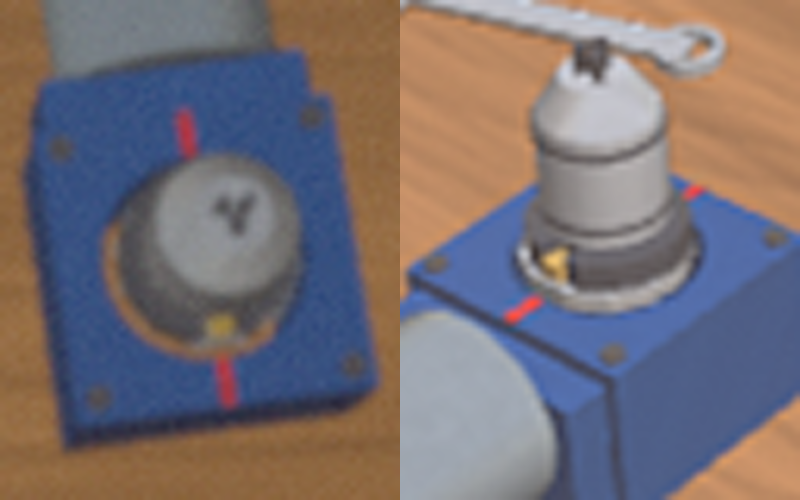

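```bash
python3 - <<'E'
from h import *
t=pickle.load(open('top2.pkl','rb'))
T=lambda X,Y,z: px2w(t,356+(X+.5)/6.25-.5,206+(Y+.5)/6.25-.5,z)[:2]
A=lambda d: np.degrees(np.arctan2(d[1],d[0]))
m1,m2,d=T(186,134,70),T(227,383,70),T(221,323,82)
c=(m1+m2)/2; print(c,A(m1-m2),d,A(c-d), np.hypot(*(c-d)))
W=cloud(t)[225:260,370:410].reshape(-1,3); print('chuck top z',np.nanpercentile(W[:,2],98))
E
```

```text
[ 559.13946868 -141.19398973] 6.660683696734712 [ 534.25683194 -143.57415643] 5.464044532133511 24.996215803783635
chuck top z 151.39241429940583
```

The dog and slot line up with the marks within about 1°, and the chuck is seated with the arm clear.

```bash
python3 -c "
from cell import robot
print(robot.hand_in())"
```

```text
the job is handed in; nothing more can be done
None
```

The job is handed in: the chuck is fully home on the dogs, turned clockwise to the stop with its slots about 1° off the red marks in the last picture, and released with the arm clear.

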